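# Find the radius leaf that fits the jar

## Task

Find out which leaf of the radius gauge fits the squat jar that stands on the mat: pick the gauge up by its handle and touch its hollow leaves gently to the jar's side until you have the one that neither rocks on it nor stands off from it. Press that leaf lightly but firmly home for a moment, then leave the gauge standing upright on the mat, let go of, with that leaf still seated on the jar. Do not lean hard on the jar, and leave the other things on the bench where they are.

Things in the scene. Friction and masses are not known exactly. Their poses are not given: they have to be found in the camera images.
- gauge: Loose aluminium gauge, 0.13-0.25 kg: hexagonal handle, 24 mm across flats, 75 mm high, and round its foot three arms ending in C-shaped leaves open outwards, 20 mm high, all within 58 mm of the axis. Origin: handle axis at the underside, z up. Large leaf along +x, medium at +120, small at -120 degrees about z; handle flats face 0, 60, 120.. degrees. Stands on the bench beside the mat.
- leaf_large (a point): Centre of curvature of the gauge's large leaf (radius 32 mm): 62 mm from the hub axis at 0 degrees, 10 mm above the underside. The leaf is the inside of a C band 5 mm thick, 20 mm high, spanning 55 degrees either side of its bottom, which is 30 mm from the hub axis. On a jar smaller than itself a leaf touches only at its bottom and can be slid sideways (about 3 mm each way for the next size up).
- leaf_medium (a point): Centre of curvature of the gauge's medium leaf (radius 27 mm): 57 mm from the hub axis at 120 degrees, 10 mm above the underside. The leaf is the inside of a C band 5 mm thick, 20 mm high, spanning 55 degrees either side of its bottom, which is 30 mm from the hub axis. On a jar larger than itself a leaf touches only with its two tips and stands off 2 mm or more at the bottom.
- leaf_small (a point): Centre of curvature of the gauge's small leaf (radius 22 mm): 52 mm from the hub axis at -120 degrees, 10 mm above the underside. The leaf is the inside of a C band 5 mm thick, 20 mm high, spanning 55 degrees either side of its bottom, which is 30 mm from the hub axis. A leaf that fits touches all along: it has no sideways play, and this point then lies on the jar's axis.
- jar_p: One of three look-alike squat white jars, upright cylinders glued down. Side radii 22, 27 and 32 mm; which jar has which is not marked. White side 26 mm high, 35 mm in all with the slightly narrower grey lid. Origin: on the axis at the underside, z up. One of the three stands at mat_spot, 3 mm above the bench: that one is to be gauged; the other two wait on a strip at the far side of the bench.
- jar_q: Second of the three look-alike jars, see jar_p: same shape, another radius, not marked. Origin on the axis at the underside, z up.
- jar_r: Third of the three look-alike jars, see jar_p: same shape, another radius, not marked. Origin on the axis at the underside, z up.
- mat_spot (a point): Middle of the dark rubber mat's top face, 3 mm above the bench; the jar to gauge stands exactly here, its axis through this point. The mat is fixed, 200 mm by 200 mm by 3 mm, and turned a little.
- beaker: Bystander: open glass tumbler, 68 mm across, 85 mm high, loose. Origin at the centre of its underside. It stands on the other side of the mat from the gauge.
- tape: Bystander: loose roll of tape lying flat, 90 mm across, 22 mm high. Origin at the centre of its underside.
- dish: Bystander: low glass dish, 90 mm across, 16 mm high, loose. Origin at the centre of its underside.
Mind the look-alikes: they are no part of the job. What is shaped like the jar_r but brown or pink is not meant.

How it is judged:
By the outcome, as a careful person would: the job done as asked, in the order asked, and still so for the second after the job is handed in, with the robot touching nothing.
It also fails if it takes over 72 s, if anything falls off the work surface, if the arm or the gripper's body presses on something with over 40 N, if the wrist force passes 120 N, or if a joint passes its speed limit or range.

## Robot

A 6-joint arm with a two-finger parallel gripper is mounted at the origin on the work surface. World frame = base frame: x ahead of the robot, y to its left, z up, the work surface at z = 0. Lengths are in m, angles in rad, forces in N, time in s.
With the tool pointing down it reaches from about 0.225 to 0.725 m from the base axis. Payload 3.1 kg.
Tool frame: the origin (TCP) lies at the very end of the fingers, on their centre line; the grasp point (between the pads) lies 19 mm behind it (manip.pinch_z is the distance from the TCP to the grasp point, in m); z points along the fingers, y is the line along which they close (so a half turn about z gives the same grasp; the last joint's range is limited). The gripper opens to 85 mm and grips with 20 to 120 N. Pads are 22 mm wide; open, the fingers measure 114 mm over their backs; the gripper's body (76 mm by 85 mm) begins 54 mm behind the grasp point. The pads swing forward as they close: fully open they stand 13 mm farther back than shut.
Start: joints at [1.075, 0.048, 0.099, 1.622, 0, 1.443], TCP at [0.189, 0.49, 0.231] pointing down, gripper open.
Joint ranges: [-2.91, 2.91], [-0.99, 1.94], [-1.21, 1.42], [-2.12, 2.29], [-1.49, 1.47], [-3.14, 3.14]. Speed limits (rad/s): [2.79, 2.79, 3.14, 3.14, 3.14, 3.14].

## Interface

Orientations are given as [roll, pitch, yaw] about the fixed x, y, z axes, in that order (R = Rz(yaw) Ry(pitch) Rx(roll)).
In Python, from bench import manip gives the robot as it stands. The module is installed in compiled form; this text tells all that it offers.
- The arm moves only by the tool step_arm, never from a script. Its argument "commands" is a list of rows, each an object of numbers: "dx", "dy", "dz": the shift along the tool's x, y, z in cm; "twist": the turn about the tool's z in rad; "jaw": the closure, from -1 (fully open) to 1 (shut). A call has 1 to 10 rows; each row is the pose to reach, as a shift and turn from the pose commanded when the call began, along the tool's axes at that moment; what a row does not reach only later rows make up. A row lasts 1/8 s, in which the tool goes at most 62.5 mm and 10.7 degrees, less where a joint would pass 70% of its speed; a pose out of reach is approached as far as the arm can. A call with a gripper value outside its range is refused whole. The fingers move at their own pace and stop on an object; "grip_force" is the grip in N (left out, the last holds). Time passes only in rows, so rows that repeat a pose let the fingers close. It gives the time, the measured TCP pose, the force, the opening and the grip force at its end, in the units of the state.
- manip.get_obs(): the state, without advancing time (a new reading comes with each control period).
- manip.get_image(name): name is "scene" or "top" or "wrist"; returns the picture (400x640x3 uint8, red, green, blue); there is no depth.
- manip.camera_params(name): a dict with "fx", "fy", "cx", "cy" (pixels), "R" (3x3) and "t" (3): a world point X has camera coordinates R X + t. Camera axes: x right, y down, z forward; pixel columns grow to the right and rows downward; lengths in m; the calibration is good to about 2 mm. The wrist camera is an equidistant fisheye: a pixel r from the principal point sees the ray r / f radians off the axis. A picture is of the moment at which its call begins: read the wrist's pose just before it. camera_params takes no time and is no camera call; for the wrist camera it gives the pose at the moment of the call.
- manip.finish_job(): hands the job in; it is judged then, once.
Trained networks look in the newest picture that a camera, given by its name, has taken for a name from the list of things; names that differ only in an ending like _2 or _b are one class to them, and where a whole thing is asked for, a point or a joint stands for the part that bears it (a point fixed in the world has none). Each returns a list of dicts, best first, with "p" (0 to 1); they miss things now and then, are a little off and sometimes report something else, mostly with a low value. They report only what shows in the picture. A call takes as long as a camera call. They do not tell look-alikes from the thing itself.
- manip.spot_in(camera, thing): "point" ([x, y, z] in m, in world coordinates, good to about 4 mm: the middle of the surface that is visible of it).
- manip.masks_of(camera, thing): "pixels" (400x640 bool, what is visible of it).
- manip.landmark_of(camera, thing): "point" ([x, y, z] in m, in world coordinates, good to about 4 mm: a listed point, or the origin of a listed thing).
The state is a dict: "time": time; "qpos": joint angles; "dq": joint speeds; "effort": joint torques, N m; "position": TCP position; "tool_rot": TCP orientation; "ft_force": force on the tool from outside, world axes, zero at the start; "wrist_torque": the same for the moment, N m; "grip_width": finger opening in m; "gripper_force": force on a finger pad.
Only numpy, scipy, OpenCV 4.12 (cv2) and the standard library are available. Lean on these libraries where they do the work, as an engineer would, in place of code of your own. Each camera call takes 0.05 s, during which the arm holds its last target. There are 200 camera calls.

## Working session

There is one attempt and no reset: what is moved stays moved. The work goes in short steps, Python scripts to look and compute and a tool call to move; the robot and the scene stay as the last step left them, time stands still between calls to the robot, and variables do not carry over. Pictures are saved under pics/ and viewed, at most 10 in all, crops included, and the job is handed in when it is done.

Besides the shell and the picture viewer there is one more tool, called after "Call:" in YAML: its name, and indented under it one key for each argument. step_arm: Moves the arm, as the interface text tells. Its arguments: {"type":"object","properties":{"commands":{"type":"array"},"grip_force":{"type":"number"}},"required":["commands"]}

```bash
mkdir -p pics; ls
python3 - <<'E'
from bench import manip
import cv2
o=manip.get_obs(); print({k:(v if not hasattr(v,'round') else v) for k,v in o.items()})
for n in ["scene","top"]:
    im=manip.get_image(n); cv2.imwrite(f"pics/{n}0.png",im[:,:,::-1])
    p=manip.camera_params(n); print(n,p)
    for t in ["gauge","leaf_large","leaf_medium","leaf_small","mat_spot","jar_p","beaker","tape","dish"]:
        print(t,[(round(d['p'],2),[round(float(x),3) for x in d['point']]) for d in manip.landmark_of(n,t)][:4])
E
```

```text
pics
{'time': 0.0, 'qpos': array([ 1.07518012e+00,  4.87696201e-02,  9.75699460e-02,  1.62200494e+00,
       -2.95516749e-06,  1.44299512e+00]), 'dq': array([ 0.00033482, -0.00181428,  0.00103552, -0.00137856,  0.00140639,
       -0.00163353]), 'effort': array([-1.89792001e-03, -3.38775301e+01,  3.20018220e+01,  2.02397048e-02,
       -3.45732906e-04,  2.55551441e-05]), 'position': array([0.18849302, 0.4893285 , 0.23009338]), 'tool_rot': array([-3.13920363e+00, -3.04013540e-04,  2.77377729e+00]), 'ft_force': array([-0.41660205,  0.20360423,  0.10266026]), 'wrist_torque': array([0.03134909, 0.02933265, 0.0015451 ]), 'gripper_force': 0.0, 'grip_width': 0.08556732498320492}
scene {'fx': 449.36981397549204, 'fy': 449.36981397549204, 'cx': 313.892226525726, 'cy': 196.4613670546037, 'R': array([[ 0.73908096,  0.67347118,  0.01399668],
       [ 0.464616  , -0.49461403, -0.7344991 ],
       [-0.48774102,  0.54935738, -0.6784653 ]]), 't': array([-0.42762372, -0.25396763,  1.32504266])}
gauge [(0.75, [0.498, -0.337, -0.006]), (0.45, [0.522, -0.004, -0.004])]
leaf_large [(0.68, [0.547, -0.289, 
[... 517 characters left out ...]
849, -0.99780103, -0.00577479],
       [-0.97762698,  0.06584968, -0.19977317],
       [ 0.19971414, -0.00754513, -0.97982515]]), 't': array([0.03162916, 0.5637496 , 1.32306984])}
gauge [(0.71, [0.499, -0.333, 0.002])]
leaf_large [(0.62, [0.458, 0.336, -0.003]), (0.56, [0.546, -0.291, 0.01])]
leaf_medium [(0.96, [0.442, -0.321, 0.008])]
leaf_small [(0.72, [0.514, -0.388, 0.011])]
mat_spot [(0.91, [0.526, -0.004, 0.007])]
jar_p [(0.91, [0.606, 0.229, 0.003]), (0.71, [0.573, 0.327, -0.006]), (0.7, [0.762, 0.196, 0.004]), (0.57, [0.755, -0.171, 0.004])]
beaker [(0.83, [0.457, 0.337, -0.001])]
tape [(0.95, [0.693, -0.351, 0.002]), (0.22, [0.527, -0.0, 0.006])]
dish [(0.7, [0.694, 0.346, 0.001])]
```

View pics/scene0.png

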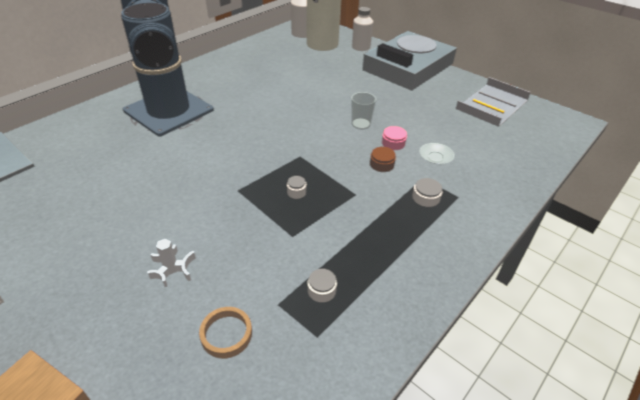

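View pics/top0.png

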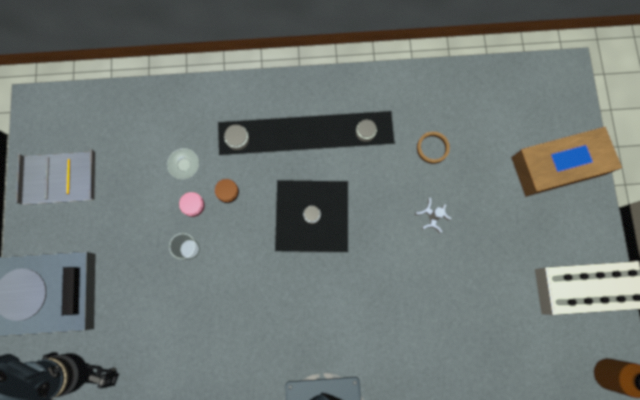

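The scene view shows the gauge at about (165,260) with its arms. The jar on the mat is at (297,187), the two strip jars at (428,192) and (322,285), and the brown and pink decoys at (383,158) and (395,137). In the top view the gauge is at (435,214) and the mat jar at (312,214), with the mat spanning roughly (276,181) to (348,251).

```bash
cat > h.py <<'E'
import numpy as np, cv2
from bench import manip
def rel(x,y,z,yawdeg):
    o=manip.get_obs(); p=o['position']; ps=o['tool_rot'][2]
    d=np.array([x,y,z])-p; c,s=np.cos(ps),np.sin(ps)
    tw=-((np.radians(yawdeg)-ps+np.pi)%(2*np.pi)-np.pi)
    print("dx %.2f dy %.2f dz %.2f twist %.3f"%((c*d[0]+s*d[1])*100,(s*d[0]-c*d[1])*100,-d[2]*100,tw))
def lm(cam,*things):
    for t in things: print(cam,t,[(round(d['p'],2),[round(float(x),4) for x in d['point']]) for d in manip.landmark_of(cam,t)][:3])
def ray(P,u,v,fish=False):
    x,y=(u-P['cx'])/P['fx'],(v-P['cy'])/P['fy']
    if fish:
        r=np.hypot(x,y); k=np.sin(r)/r if r>1e-9 else 1; d=np.array([x*k,y*k,np.cos(r)])
    else: d=np.array([x,y,1.])
    R=np.array(P['R']); return -R.T@P['t'], R.T@d/np.linalg.norm(d)
def onz(P,u,v,z,fish=False):
    o,d=ray(P,u,v,fish); return o+d*(z-o[2])/d[2]
def proj(P,X,fish=False):
    c=np.array(P['R'])@X+P['t']
    if fish:
        n=np.hypot(c[0],c[1]); th=np.arctan2(n,c[2]); return P['cx']+P['fx']*th*c[0]/n,P['cy']+P['fy']*th*c[1]/n
    return P['cx']+P['fx']*c[0]/c[2],P['cy']+P['fy']*c[1]/c[2]
E
python3 - <<'E'
from h import *
rel(0.498,-0.335,0.21,135)
# mat corners + jar size from top picture
im=cv2.imread("pics/top0.png"); P=manip.camera_params("top")
g=cv2.cvtColor(im,cv2.COLOR_BGR2GRAY)
m=np.zeros_like(g); m[170:262,265:360]=(g[170:262,265:360]<50)*255
r=cv2.minAreaRect(cv2.findNonZero(m)); print(r)
w=np.array([onz(P,u,v,0.003)[:2] for u,v in cv2.boxPoints(r)]); print(w.round(4), w.mean(0), [np.degrees(np.arctan2(*(w[(i+1)%4]-w[i])[::-1])).round(1) for i in range(4)])
for (u,v) in [(312,214),(236,136),(366,130)]:
    mm=(g[v-20:v+20,u-20:u+20]>75).astype(np.uint8); print((u,v),mm.sum(),np.sqrt(mm.sum()/np.pi)*np.linalg.norm(onz(P,u,v,.03)+0-ray(P,u,v)[0])/517)
E
```

```text
dx -58.52 dy -65.85 dz 2.13 twist 0.418
((311.0, 215.5), (69.0, 70.0), 90.0)
[[ 0.6252  0.0913]
 [ 0.6121 -0.1037]
 [ 0.4202 -0.0885]
 [ 0.4329  0.1013]] [5.22585568e-01 1.23706145e-04] [np.float64(-93.9), np.float64(175.5), np.float64(86.2), np.float64(-3.0)]
(312, 214) 269 0.025031351444536783
(236, 136) 864 0.0470933130493321
(366, 130) 652 0.04078934878367552
```

Call:
step_arm:
  commands:
    - {"dx": -6, "dy": -6, "dz": 0}
    - {"dx": -12, "dy": -13}
    - {"dx": -18, "dy": -20}
    - {"dx": -22, "dy": -25}
    - {"dx": -26, "dy": -30}
    - {"dx": -30, "dy": -34}
    - {"dx": -34, "dy": -38}
    - {"dx": -38, "dy": -42}
    - {"dx": -42, "dy": -47}
    - {"dx": -45, "dy": -51}

```text
schema error: expected keys dx, dy, dz, twist, jaw
```

Run:
```python
from h import *
rel(0.498,-0.335,0.21,135)
```

```text
dx -58.52 dy -65.85 dz 2.13 twist 0.418
```

Call:
step_arm:
  commands:
    - {"dx": -4, "dy": -4.5, "dz": 0.2, "twist": 0.04, "jaw": -1}
    - {"dx": -8, "dy": -9, "dz": 0.4, "twist": 0.08, "jaw": -1}
    - {"dx": -12, "dy": -13.5, "dz": 0.6, "twist": 0.12, "jaw": -1}
    - {"dx": -16, "dy": -18, "dz": 0.8, "twist": 0.16, "jaw": -1}
    - {"dx": -20, "dy": -22.5, "dz": 1, "twist": 0.2, "jaw": -1}
    - {"dx": -24, "dy": -27, "dz": 1.2, "twist": 0.24, "jaw": -1}
    - {"dx": -28, "dy": -31.5, "dz": 1.4, "twist": 0.28, "jaw": -1}
    - {"dx": -32, "dy": -36, "dz": 1.6, "twist": 0.32, "jaw": -1}
    - {"dx": -36, "dy": -40.5, "dz": 1.8, "twist": 0.36, "jaw": -1}
    - {"dx": -40, "dy": -45, "dz": 2, "twist": 0.4, "jaw": -1}

```text
time: 2.25
position: [0.4007, -0.076, 0.2116]
tool_rot: [3.141, 0.001, 2.372]
ft_force: [1.0, 1.0, 0.5]
grip_width: 0.0854
gripper_force: 0.0
```

Run:
```python
from h import *
rel(0.498,-0.335,0.21,135)
```

```text
dx -25.01 dy -11.83 dz 0.16 twist 0.016
```

Run:
```python
from h import *
P=manip.camera_params("wrist"); im=manip.get_image("wrist"); cv2.imwrite("pics/w1.png",im[:,:,::-1])
import pickle; pickle.dump(P,open("w1.pkl","wb")); print(P['fx'],P['cx'],P['cy'],-np.array(P['R']).T@P['t'])
for t in ["jar_p","gauge"]:
  for d in manip.masks_of("wrist",t)[:4]:
    ys,xs=np.nonzero(d['pixels']); print(t,d['p'],xs.mean(),ys.mean(),xs.min(),xs.max(),ys.min(),ys.max(),onz(P,xs.mean(),ys.mean(),.02,True))
lm("wrist","mat_spot","jar_p","gauge","leaf_large","leaf_medium","leaf_small")
```

```text
309.70691628693146 316.5203480356734 199.4891563229744 [ 0.34453971 -0.02243182  0.35502422]
jar_p 0.94 572.15 136.4512195121951 551 593 114 160 [0.60439097 0.2236444  0.02      ]
jar_p 0.67 595.1213389121339 80.24058577405857 576 614 59 101 [0.57308388 0.31958208 0.02      ]
jar_p 0.63 432.45489591364685 206.0686198920586 412 452 186 227 [ 0.52469899 -0.00333734  0.02      ]
jar_p 0.59 589.4136212624585 222.6486710963455 572 608 202 244 [0.75824672 0.19251744 0.02      ]
gauge 0.96 243.48541423570595 333.4364060676779 220 267 310 352 [ 0.49478998 -0.31692522  0.02      ]
wrist mat_spot [(0.72, [0.5253, -0.0024, 0.0019])]
wrist jar_p [(0.83, [0.7591, 0.1951, 0.0062]), (0.74, [0.5224, -0.0007, -0.0007]), (0.72, [0.5772, 0.3249, -0.0007])]
wrist gauge []
wrist leaf_large []
wrist leaf_medium []
wrist leaf_small []
```

Call:
step_arm:
  commands:
    - {"dx": -4, "dy": -2, "dz": 0, "twist": 0.0, "jaw": -1}
    - {"dx": -8, "dy": -4, "dz": 0, "twist": 0, "jaw": -1}
    - {"dx": -12, "dy": -6, "dz": 0, "twist": 0, "jaw": -1}
    - {"dx": -16, "dy": -8, "dz": 0, "twist": 0, "jaw": -1}
    - {"dx": -20, "dy": -10, "dz": 0, "twist": 0.02, "jaw": -1}
    - {"dx": -25, "dy": -11.8, "dz": 0.2, "twist": 0.02, "jaw": -1}
    - {"dx": -25, "dy": -11.8, "dz": 0.2, "twist": 0.02, "jaw": -1}

```text
time: 3.58
position: [0.499, -0.3337, 0.2062]
tool_rot: [-3.141, -0.003, 2.353]
ft_force: [-0.3, 0.9, -0.4]
grip_width: 0.0856
gripper_force: 0.0
```

Run:
```python
from h import *
import pickle
P=manip.camera_params("wrist"); im=manip.get_image("wrist"); cv2.imwrite("pics/w2.png",im[:,:,::-1]); pickle.dump(P,open("w2.pkl","wb"))
lm("wrist","gauge","leaf_large","leaf_medium","leaf_small")
o=manip.get_obs();print(o['position'],np.degrees(o['tool_rot']))
a=cv2.imread("pics/w1.png");b=cv2.imread("pics/w2.png");cv2.imwrite("pics/w12.png",cv2.resize(np.vstack([a,b]),(480,600)))
```

```text
wrist gauge [(0.93, [0.5023, -0.3366, 0.0037]), (0.2, [0.5239, -0.0052, 0.0017])]
wrist leaf_large []
wrist leaf_medium []
wrist leaf_small [(0.55, [0.5118, -0.3845, 0.0087])]
[ 0.49828805 -0.33083903  0.21052033] [1.79984371e+02 6.82624617e-02 1.34973650e+02]
```

View pics/w12.png

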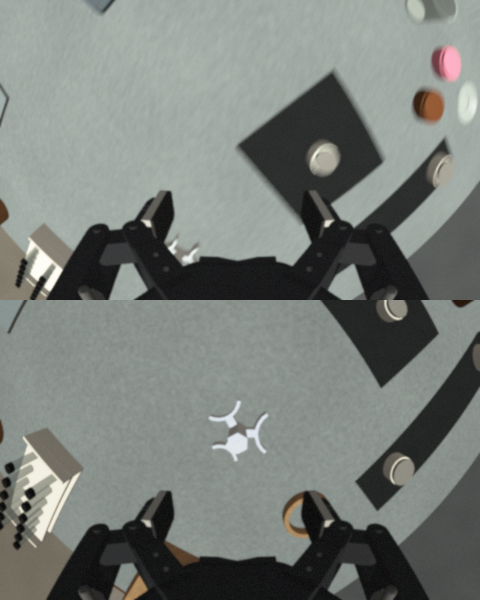

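The upper wrist view (w1) shows the mat jar at about (431,208) full-resolution. The lower one (w2) shows the gauge with its handle top at about (315,190) and its three C-leaves. Next I'll overlay models on crops to check the jar size and the gauge pose.

```bash
cat > ov.py <<'E'
from h import *
def circ(im,P,c,R,z,col,off,sc,fish=True,a=None):
    a=np.linspace(0,2*np.pi,90) if a is None else a
    pts=[(np.array(proj(P,np.array([c[0]+R*np.cos(t),c[1]+R*np.sin(t),z]),fish))-off+.5)*sc for t in a]
    cv2.polylines(im,[np.int32(pts)],False,col,1)
def crop(f,u,v,h,sc):
    im=cv2.imread(f)[v-h:v+h,u-h:u+h]; return cv2.resize(im,None,fx=sc,fy=sc,interpolation=cv2.INTER_CUBIC),np.array([u-h,v-h])
def gauge(im,P,hub,yaw,off,sc,fish=True,z0=0.02):
    circ(im,P,hub,.0139,z0+.055,(0,255,255),off,sc,fish,yaw+np.pi/6+np.arange(7)*np.pi/3)
    for dist,R,an,col in [(.062,.032,0,(0,0,255)),(.057,.027,120,(0,255,0)),(.052,.022,-120,(255,0,0))]:
        t=yaw+np.radians(an); c=np.array(hub)+dist*np.array([np.cos(t),np.sin(t)])
        circ(im,P,c,R,z0,col,off,sc,fish,t+np.pi+np.radians(np.linspace(-55,55,30)))
E
python3 - <<'E'
from ov import *
import pickle
P1=pickle.load(open("w1.pkl","rb"));P2=pickle.load(open("w2.pkl","rb"))
out=[]
for R,c in [(.022,(0,0,255)),(.027,(0,255,0))]:
    im,off=crop("pics/w1.png",432,206,33,6)
    for z in (.003,.029): circ(im,P1,(.525,-.003),R,z,c,off,6)
    out.append(im)
im,off=crop("pics/w2.png",317,190,66,6); 
gauge(im,P2,(.4995,-.3355),np.radians(45),off,6)
o=np.hstack([np.vstack(out),im]);print(o.shape);cv2.imwrite("pics/ov.png",cv2.resize(o,(800,533)))
E
```

```text
(792, 1188, 3)
```

View pics/ov.png

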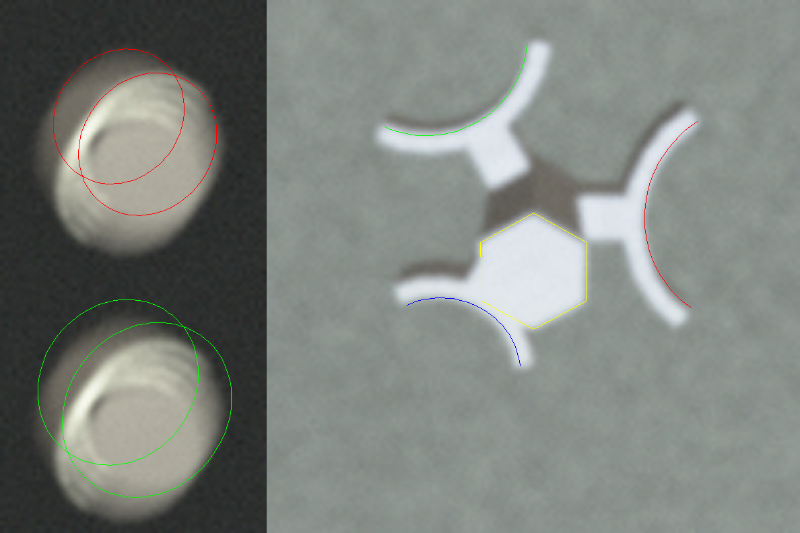

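The gauge model overlay fits: hub at (0.4995,-0.3355), yaw about 45°, base on the bench and handle top at 75 mm. The jar crop is motion-blurred, so its size stays open. Next is the grasp.

Run:
```python
from h import *
o=manip.get_obs();print(o['time'],o['position'],o['qpos'].round(3))
rel(0.4995,-0.3355,0.038,135)
```

```text
3.825 [ 0.49828805 -0.33083903  0.21052033] [-0.698  0.236  0.267  1.6    0.     0.088]
dx -0.42 dy -0.24 dz 17.25 twist -0.000
```

Call:
step_arm:
  commands:
    - {"dx": -0.4, "dy": -0.2, "dz": 4, "twist": 0, "jaw": -1}
    - {"dx": -0.4, "dy": -0.2, "dz": 8, "twist": 0, "jaw": -1}
    - {"dx": -0.4, "dy": -0.2, "dz": 11, "twist": 0, "jaw": -1}
    - {"dx": -0.4, "dy": -0.2, "dz": 11, "twist": 0, "jaw": -1}
    - {"dx": -0.4, "dy": -0.2, "dz": 11, "twist": 0, "jaw": -1}

```text
time: 4.45
position: [0.5002, -0.3365, 0.1015]
tool_rot: [3.141, 0.003, 2.355]
ft_force: [0.3, -0.4, 0.1]
grip_width: 0.0854
gripper_force: 0.0
```

Run:
```python
from h import *
rel(0.4995,-0.3355,0.038,135)
o=manip.get_obs();print(o['time'],o['position'],np.degrees(o['tool_rot']),o['dq'].round(3))
```

```text
dx 0.13 dy 0.02 dz 6.35 twist -0.002
4.45 [ 0.50024711 -0.3365457   0.10154632] [1.79984037e+02 1.69011091e-01 1.34909925e+02] [-0.005 -0.001  0.032 -0.004 -0.002 -0.001]
```

Call:
step_arm:
  commands:
    - {"dx": 0, "dy": 0, "dz": 2, "twist": 0, "jaw": -1}
    - {"dx": 0, "dy": 0, "dz": 4, "twist": 0, "jaw": -1}
    - {"dx": 0, "dy": 0, "dz": 6.2, "twist": 0, "jaw": -1}
    - {"dx": 0, "dy": 0, "dz": 6.2, "twist": 0, "jaw": -1}
    - {"dx": 0, "dy": 0, "dz": 6.2, "twist": 0, "jaw": 0}
    - {"dx": 0, "dy": 0, "dz": 6.2, "twist": 0, "jaw": 1}
    - {"dx": 0, "dy": 0, "dz": 6.2, "twist": 0, "jaw": 1}
    - {"dx": 0, "dy": 0, "dz": 6.2, "twist": 0, "jaw": 1}
    - {"dx": 0, "dy": 0, "dz": 6.2, "twist": 0, "jaw": 1}
    - {"dx": 0, "dy": 0, "dz": 6.2, "twist": 0, "jaw": 1}
  grip_force: 50

```text
time: 5.7
position: [0.5001, -0.3371, 0.0384]
tool_rot: [3.142, 0.002, 2.354]
ft_force: [0.4, 0.1, 4.7]
grip_width: 0.0232
gripper_force: 49.9
```

Run:
```python
from h import *
o=manip.get_obs();print(o['time'],o['position'],np.degrees(o['tool_rot']),o['ft_force'],o['grip_width'],o['gripper_force'])
```

```text
5.7 [ 0.50012178 -0.33712661  0.03835825] [1.79994876e+02 1.06742013e-01 1.34866026e+02] [0.35227205 0.0581823  4.6624309 ] 0.023166707115734177 49.94532743934542
```

Call:
step_arm:
  commands:
    - {"dx": 0, "dy": 0, "dz": -3, "twist": 0, "jaw": 1}
    - {"dx": 0, "dy": 0, "dz": -7, "twist": 0, "jaw": 1}
    - {"dx": 3, "dy": 2.6, "dz": -10, "twist": -0.06, "jaw": 1}
    - {"dx": 7, "dy": 6.2, "dz": -10, "twist": -0.12, "jaw": 1}
    - {"dx": 11, "dy": 9.8, "dz": -10, "twist": -0.18, "jaw": 1}
    - {"dx": 15, "dy": 13.3, "dz": -10, "twist": -0.24, "jaw": 1}
    - {"dx": 19, "dy": 16.9, "dz": -10, "twist": -0.3, "jaw": 1}
    - {"dx": 23, "dy": 20.5, "dz": -10, "twist": -0.36, "jaw": 1}
    - {"dx": 27, "dy": 24, "dz": -10, "twist": -0.42, "jaw": 1}
    - {"dx": 29, "dy": 25.8, "dz": -10, "twist": -0.456, "jaw": 1}

```text
time: 6.95
position: [0.4761, 0.0534, 0.1358]
tool_rot: [-3.141, -0.003, 2.814]
ft_force: [0.5, -0.9, -1.8]
grip_width: 0.0235
gripper_force: 49.4
```

Call:
step_arm:
  commands:
    - {"dx": 0, "dy": 0, "dz": 0, "twist": 0, "jaw": 1}
    - {"dx": 0, "dy": 0, "dz": 0, "twist": 0, "jaw": 1}
    - {"dx": 0, "dy": 0, "dz": 0, "twist": 0, "jaw": 1}

```text
time: 7.32
position: [0.4777, 0.0499, 0.1369]
tool_rot: [-3.141, -0.001, 2.808]
ft_force: [0.6, -0.1, -2.0]
grip_width: 0.0233
gripper_force: 49.5
```

Run:
```python
from ov import *
import pickle
o=manip.get_obs();print(o['time'],o['position'],np.degrees(o['tool_rot']),o['ft_force'],o['dq'].round(3))
P=manip.camera_params("wrist"); im=manip.get_image("wrist"); cv2.imwrite("pics/w3.png",im[:,:,::-1]); pickle.dump(P,open("w3.pkl","wb"))
lm("wrist","gauge","leaf_small","mat_spot","jar_p")
ps=o['tool_rot'][2]; hub=o['position'][:2]+.0016*np.array([np.cos(ps),np.sin(ps)])
u,v=map(int,proj(P,np.array([.515,.01,.06]),True)); print(u,v)
h=min(100,v,400-v,u,640-u)
out=[]
for R in (.022,.027):
    im,off=crop("pics/w3.png",u,v,h,4)
    for z in (.003,.029): circ(im,P,(.525,-.003),R,z,(0,255,0),off,4)
    gauge(im,P,hub,ps-np.pi/2,off,4,z0=o['position'][2]-.0184)
    out.append(im)
cv2.imwrite("pics/ov3.png",cv2.resize(np.hstack(out),(800,400)))
```

```text
7.325 [0.47767698 0.0499267  0.13685809] [-1.79966632e+02 -4.35019237e-02  1.60888011e+02] [ 0.55786014 -0.09715211 -1.99629019] [-0.007 -0.001  0.006 -0.     0.002  0.001]
wrist gauge [(0.7, [0.4759, 0.0502, 0.1025])]
wrist leaf_small []
wrist mat_spot []
wrist jar_p [(0.77, [0.5778, 0.3254, -0.0012]), (0.68, [0.6065, 0.2278, 0.0019]), (0.62, [0.5242, 0.0008, 0.0])]
286 264
```

View pics/ov3.png

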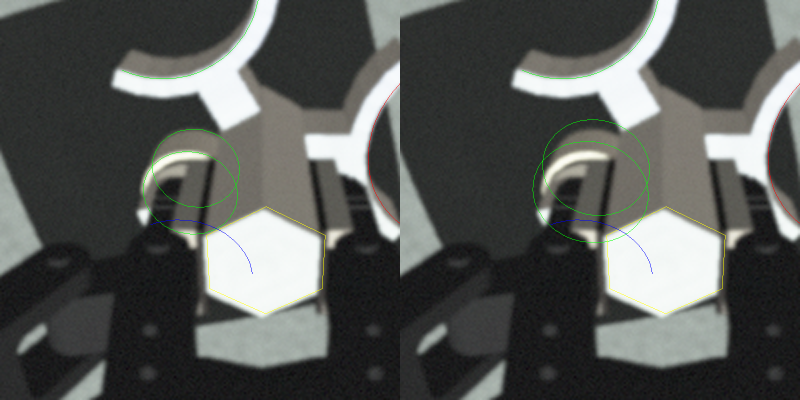

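The handle overlay matches in hand, with the gauge hanging straight. The mat jar's rim behind the left finger, around (170,165), looks like the 22 mm outline shifted about 3 mm left. I'll descend beside it and touch.

Call:
step_arm:
  commands:
    - {"dx": 0, "dy": 0, "dz": 4, "twist": 0, "jaw": 1}
    - {"dx": 0, "dy": 0, "dz": 7, "twist": 0, "jaw": 1}
    - {"dx": 0, "dy": 0, "dz": 9, "twist": 0, "jaw": 1}
    - {"dx": 0, "dy": 0, "dz": 9.2, "twist": 0, "jaw": 1}
    - {"dx": 0, "dy": 0, "dz": 9.2, "twist": 0, "jaw": 1}
    - {"dx": 0, "dy": 0, "dz": 9.2, "twist": 0, "jaw": 1}

```text
time: 8.32
position: [0.4791, 0.0508, 0.0468]
tool_rot: [3.141, 0.003, 2.81]
ft_force: [0.1, 0.0, -0.8]
grip_width: 0.0232
gripper_force: 49.5
```

Run:
```python
from ov import *
import pickle
o=manip.get_obs();print(o['time'],o['position'],np.degrees(o['tool_rot']),o['ft_force'],o['wrist_torque'])
pickle.dump(o,open("tare.pkl","wb"))
P=manip.camera_params("wrist"); im=manip.get_image("wrist"); cv2.imwrite("pics/w4.png",im[:,:,::-1]); pickle.dump(P,open("w4.pkl","wb"))
ps=o['tool_rot'][2]; hub=o['position'][:2]+.0016*np.array([np.cos(ps),np.sin(ps)])
u,v=map(int,proj(P,np.array([.505,.02,.03]),True)); h=min(110,v,400-v); print(u,v,h)
out=[]
for R in (.022,.027):
    im,off=crop("pics/w4.png",u,v,h,4)
    for z in (.003,.029): circ(im,P,(.524,-.004),R,z,(0,255,0),off,4)
    gauge(im,P,hub,ps-np.pi/2,off,4,z0=o['position'][2]-.0184)
    out.append(im)
cv2.imwrite("pics/ov4.png",cv2.resize(np.hstack(out),(800,400)))
```

```text
8.325 [0.47908814 0.05082912 0.04683534] [1.79954176e+02 1.51780296e-01 1.60983685e+02] [ 0.14337612  0.00730161 -0.75532628] [ 0.0173481  -0.05118563 -0.02073151]
284 292 108
```

View pics/ov4.png

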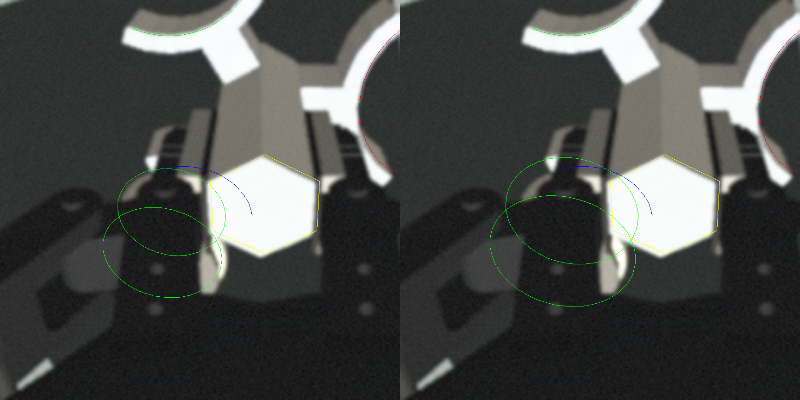

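The visible jar edges (left about (122,195), right about (230,255)) sit inside the 27 mm outline and match the 22 mm one. So the small leaf gets the first touch.

Call:
step_arm:
  commands:
    - {"dx": -0.5, "dy": -0.29, "dz": 0.3, "twist": 0, "jaw": 1}
    - {"dx": -1.0, "dy": -0.58, "dz": 0.3, "twist": 0, "jaw": 1}
    - {"dx": -1.2, "dy": -0.69, "dz": 0.3, "twist": 0, "jaw": 1}
    - {"dx": -1.3, "dy": -0.75, "dz": 0.3, "twist": 0, "jaw": 1}
    - {"dx": -1.39, "dy": -0.8, "dz": 0.3, "twist": 0, "jaw": 1}
    - {"dx": -1.39, "dy": -0.8, "dz": 0.3, "twist": 0, "jaw": 1}

```text
time: 9.12
position: [0.4883, 0.0388, 0.0423]
tool_rot: [-3.142, -0.0, 2.81]
ft_force: [-0.6, -0.2, -1.3]
grip_width: 0.0232
gripper_force: 49.5
```

```bash
cat >> h.py <<'E'
import pickle
def st():
    o=manip.get_obs(); t=pickle.load(open("tare.pkl","rb")); ps=o['tool_rot'][2]; p=o['position']
    hub=p[:2]+.0016*np.array([np.cos(ps),np.sin(ps)]); a=ps-np.pi/2-2*np.pi/3; e=np.array([np.cos(a),np.sin(a)]); l=np.array([e[1],-e[0]])
    f=(o['ft_force']-t['ft_force']); d=p[:2]-t['position'][:2]
    print("t %.2f z %.4f yaw %.2f | along %.2f lat %.2f mm | F along %.2f lat %.2f z %.2f | Tz %.3f | leafcentre %s grip %.4f"%(o['time'],p[2],np.degrees(ps),d@e*1e3,d@l*1e3,f[:2]@e,f[:2]@l,f[2],o['wrist_torque'][2]-t['wrist_torque'][2],(hub+.052*e).round(4),o['grip_width']))
E
python3 -c "from h import *; st()"
```

```text
t 9.12 z 0.0423 yaw 160.99 | along 15.12 lat 0.87 mm | F along -0.34 lat 0.75 z -0.59 | Tz 0.056 | leafcentre [5.209e-01 1.000e-04] grip 0.0232
```

Call:
step_arm:
  commands:
    - {"dx": -0.06, "dy": -0.035, "dz": 0, "twist": 0, "jaw": 1}
    - {"dx": -0.12, "dy": -0.07, "dz": 0, "twist": 0, "jaw": 1}
    - {"dx": -0.17, "dy": -0.1, "dz": 0, "twist": 0, "jaw": 1}
    - {"dx": -0.17, "dy": -0.1, "dz": 0, "twist": 0, "jaw": 1}

```text
time: 9.62
position: [0.4895, 0.0376, 0.0423]
tool_rot: [3.141, -0.0, 2.81]
ft_force: [-1.1, 1.2, -1.0]
grip_width: 0.0231
gripper_force: 49.5
```

```bash
python3 -c "from h import *; st()"
```

```text
t 9.62 z 0.0423 yaw 161.00 | along 16.81 lat 0.79 mm | F along -1.71 lat 0.11 z -0.29 | Tz 0.025 | leafcentre [ 0.5221 -0.0011] grip 0.0231
```

Call:
step_arm:
  commands:
    - {"dx": -0.04, "dy": -0.025, "dz": 0, "twist": 0, "jaw": 1}
    - {"dx": -0.09, "dy": -0.05, "dz": 0, "twist": 0, "jaw": 1}
    - {"dx": -0.09, "dy": -0.05, "dz": 0, "twist": 0, "jaw": 1}

```text
time: 10.0
position: [0.49, 0.0374, 0.0422]
tool_rot: [3.14, -0.001, 2.81]
ft_force: [-2.0, 4.8, -1.8]
grip_width: 0.0232
gripper_force: 49.5
```

```bash
python3 -c "from h import *; st()"
```

```text
t 10.00 z 0.0422 yaw 161.03 | along 17.31 lat 0.62 mm | F along -5.04 lat -1.53 z -1.01 | Tz 0.120 | leafcentre [ 0.5226 -0.0013] grip 0.0232
```

Contact came with the leaf centre at (0.5226,-0.0013), near the seen jar axis. A leaf that fits centres on the axis from any side, while one that stands off would sit about 7.5 mm short. I'll probe again from a direction 45° round.

Call:
step_arm:
  commands:
    - {"dx": 0.5, "dy": 0.29, "dz": 0, "twist": 0, "jaw": 1}
    - {"dx": 1.04, "dy": 0.6, "dz": 0, "twist": 0, "jaw": 1}
    - {"dx": 1.04, "dy": 0.6, "dz": 0, "twist": 0, "jaw": 1}

```text
time: 10.38
position: [0.4822, 0.0456, 0.0423]
tool_rot: [-3.141, 0.0, 2.81]
ft_force: [-0.4, -0.3, -1.4]
grip_width: 0.0235
gripper_force: 49.5
```

Run:
```python
from h import *
st(); rel(.5284,.0605,.0423,116)
```

```text
t 10.38 z 0.0423 yaw 161.01 | along 5.99 lat 1.09 mm | F along -0.13 lat 0.66 z -0.61 | Tz -0.031 | leafcentre [0.5148 0.0069] grip 0.0235
dx -3.88 dy 2.91 dz 0.00 twist 0.786
```

Call:
step_arm:
  commands:
    - {"dx": -0.3, "dy": 0.8, "dz": 0, "twist": 0.13, "jaw": 1}
    - {"dx": -0.9, "dy": 1.4, "dz": 0, "twist": 0.26, "jaw": 1}
    - {"dx": -1.6, "dy": 2.0, "dz": 0, "twist": 0.39, "jaw": 1}
    - {"dx": -2.4, "dy": 2.5, "dz": 0, "twist": 0.52, "jaw": 1}
    - {"dx": -3.2, "dy": 2.8, "dz": 0, "twist": 0.65, "jaw": 1}
    - {"dx": -3.9, "dy": 2.9, "dz": 0, "twist": 0.786, "jaw": 1}
    - {"dx": -3.9, "dy": 2.9, "dz": 0, "twist": 0.786, "jaw": 1}
    - {"dx": -3.9, "dy": 2.9, "dz": 0, "twist": 0.786, "jaw": 1}

```text
time: 11.38
position: [0.5285, 0.0602, 0.0422]
tool_rot: [-3.141, 0.0, 2.026]
ft_force: [0.5, -0.0, -1.8]
grip_width: 0.0234
gripper_force: 49.6
```

Run:
```python
from h import *
o=manip.get_obs(); pickle.dump(o,open("tare.pkl","wb")); st()
```

```text
t 11.38 z 0.0422 yaw 116.06 | along 0.00 lat 0.00 mm | F along 0.00 lat 0.00 z 0.00 | Tz 0.000 | leafcentre [0.5242 0.0098] grip 0.0234
```

Call:
step_arm:
  commands:
    - {"dx": -0.3, "dy": -0.175, "dz": 0, "twist": 0, "jaw": 1}
    - {"dx": -0.6, "dy": -0.35, "dz": 0, "twist": 0, "jaw": 1}
    - {"dx": -0.78, "dy": -0.45, "dz": 0, "twist": 0, "jaw": 1}
    - {"dx": -0.78, "dy": -0.45, "dz": 0, "twist": 0, "jaw": 1}

```text
time: 11.88
position: [0.5281, 0.0511, 0.0424]
tool_rot: [3.141, 0.0, 2.024]
ft_force: [0.2, 0.1, -1.8]
grip_width: 0.0236
gripper_force: 49.5
```

```bash
python3 -c "from h import *; st()"
```

```text
t 11.88 z 0.0424 yaw 115.94 | along 9.08 lat -0.30 mm | F along -0.15 lat 0.34 z 0.07 | Tz -0.011 | leafcentre [0.5238 0.0007] grip 0.0236
```

Call:
step_arm:
  commands:
    - {"dx": -0.05, "dy": -0.03, "dz": 0, "twist": 0, "jaw": 1}
    - {"dx": -0.1, "dy": -0.06, "dz": 0, "twist": 0, "jaw": 1}
    - {"dx": -0.13, "dy": -0.075, "dz": 0, "twist": 0, "jaw": 1}
    - {"dx": -0.13, "dy": -0.075, "dz": 0, "twist": 0, "jaw": 1}

```text
time: 12.38
position: [0.5284, 0.0504, 0.0425]
tool_rot: [3.14, -0.001, 2.024]
ft_force: [0.7, 1.8, -1.5]
grip_width: 0.0232
gripper_force: 49.5
```

```bash
python3 -c "from h import *; st()"
```

```text
t 12.38 z 0.0425 yaw 115.98 | along 9.80 lat -0.63 mm | F along -1.89 lat -0.06 z 0.34 | Tz 0.037 | leafcentre [ 0.5241 -0.    ] grip 0.0232
```

Call:
step_arm:
  commands:
    - {"dx": -0.05, "dy": -0.03, "dz": 0, "twist": 0, "jaw": 1}
    - {"dx": -0.09, "dy": -0.05, "dz": 0, "twist": 0, "jaw": 1}
    - {"dx": -0.09, "dy": -0.05, "dz": 0, "twist": 0, "jaw": 1}

```text
time: 12.75
position: [0.5287, 0.0498, 0.0426]
tool_rot: [3.139, -0.001, 2.025]
ft_force: [2.8, 5.0, -1.7]
grip_width: 0.0234
gripper_force: 49.5
```

```bash
python3 -c "from h import *; st()"
```

```text
t 12.75 z 0.0426 yaw 116.00 | along 10.41 lat -0.91 mm | F along -5.21 lat -1.93 z 0.10 | Tz 0.094 | leafcentre [ 0.5243 -0.0007] grip 0.0234
```

Call:
step_arm:
  commands:
    - {"dx": -0.04, "dy": 0.065, "dz": 0, "twist": 0, "jaw": 1}
    - {"dx": -0.075, "dy": 0.13, "dz": 0, "twist": 0, "jaw": 1}
    - {"dx": -0.075, "dy": 0.13, "dz": 0, "twist": 0, "jaw": 1}
    - {"dx": -0.075, "dy": 0.13, "dz": 0, "twist": 0, "jaw": 1}

```text
time: 13.25
position: [0.5297, 0.0486, 0.0425]
tool_rot: [3.141, 0.0, 2.024]
ft_force: [2.0, 4.2, -1.3]
grip_width: 0.0233
gripper_force: 49.6
```

```bash
python3 -c "from h import *; st()"
```

```text
t 13.25 z 0.0425 yaw 115.95 | along 11.48 lat -2.09 mm | F along -4.32 lat -1.21 z 0.51 | Tz 0.104 | leafcentre [ 0.5254 -0.0018] grip 0.0233
```

Call:
step_arm:
  commands:
    - {"dx": -0.025, "dy": 0.045, "dz": 0, "twist": 0, "jaw": 1}
    - {"dx": -0.05, "dy": 0.09, "dz": 0, "twist": 0, "jaw": 1}
    - {"dx": -0.05, "dy": 0.09, "dz": 0, "twist": 0, "jaw": 1}
    - {"dx": -0.05, "dy": 0.09, "dz": 0, "twist": 0, "jaw": 1}

```text
time: 13.75
position: [0.5302, 0.0483, 0.0422]
tool_rot: [-3.141, 0.0, 2.024]
ft_force: [-0.6, 1.5, -0.9]
grip_width: 0.0236
gripper_force: 49.7
```

```bash
python3 -c "from h import *; st()"
```

```text
t 13.75 z 0.0422 yaw 115.94 | along 11.73 lat -2.52 mm | F along -1.46 lat 1.24 z 0.88 | Tz 0.026 | leafcentre [ 0.5258 -0.0021] grip 0.0236
```

Call:
step_arm:
  commands:
    - {"dx": -0.05, "dy": -0.03, "dz": 0, "twist": 0, "jaw": 1}
    - {"dx": -0.1, "dy": -0.06, "dz": 0, "twist": 0, "jaw": 1}
    - {"dx": -0.1, "dy": -0.06, "dz": 0, "twist": 0, "jaw": 1}
    - {"dx": -0.1, "dy": -0.06, "dz": 0, "twist": 0, "jaw": 1}

```text
time: 14.25
position: [0.5302, 0.0482, 0.0423]
tool_rot: [3.141, -0.001, 2.024]
ft_force: [-0.4, 5.4, -0.2]
grip_width: 0.0237
gripper_force: 49.8
```

```bash
python3 -c "from h import *; st()"
```

```text
t 14.25 z 0.0423 yaw 115.98 | along 11.90 lat -2.55 mm | F along -5.36 lat 1.32 z 1.67 | Tz 0.006 | leafcentre [ 0.5258 -0.0023] grip 0.0237
```

Now it is stiff: 1.2 mm more command gave 0.2 mm of motion, 5.4 N, and little side force. The leaf centre is at (0.5258,-0.0023), on the seen mat spot, so it doesn't stand off and the small leaf fits. I'll go back to the mat diagonal so the whole gauge stands on the mat.

Call:
step_arm:
  commands:
    - {"dx": 0.43, "dy": 0.25, "dz": 0, "twist": 0, "jaw": 1}
    - {"dx": 0.87, "dy": 0.5, "dz": 0, "twist": 0, "jaw": 1}
    - {"dx": 1.04, "dy": 0.6, "dz": 0, "twist": 0, "jaw": 1}
    - {"dx": 1.04, "dy": 0.6, "dz": 0, "twist": 0, "jaw": 1}

```text
time: 14.75
position: [0.5312, 0.0593, 0.0422]
tool_rot: [-3.141, 0.001, 2.024]
ft_force: [0.1, -0.4, -1.8]
grip_width: 0.023
gripper_force: 49.6
```

Run:
```python
from h import *
st(); rel(.4866,.0440,.0425,161)
```

```text
t 14.75 z 0.0422 yaw 115.96 | along 0.68 lat -2.75 mm | F along 0.37 lat 0.34 z 0.05 | Tz 0.015 | leafcentre [0.5268 0.0089] grip 0.0230
dx 0.57 dy -4.68 dz -0.03 twist -0.786
```

Call:
step_arm:
  commands:
    - {"dx": 0.4, "dy": -0.5, "dz": 0, "twist": -0.13, "jaw": 1}
    - {"dx": 0.65, "dy": -1.3, "dz": 0, "twist": -0.26, "jaw": 1}
    - {"dx": 0.75, "dy": -2.1, "dz": 0, "twist": -0.39, "jaw": 1}
    - {"dx": 0.75, "dy": -2.9, "dz": 0, "twist": -0.52, "jaw": 1}
    - {"dx": 0.7, "dy": -3.8, "dz": 0, "twist": -0.65, "jaw": 1}
    - {"dx": 0.57, "dy": -4.7, "dz": 0, "twist": -0.786, "jaw": 1}
    - {"dx": 0.57, "dy": -4.7, "dz": 0, "twist": -0.786, "jaw": 1}
    - {"dx": 0.57, "dy": -4.7, "dz": 0, "twist": -0.786, "jaw": 1}

```text
time: 15.75
position: [0.4869, 0.044, 0.0424]
tool_rot: [3.141, 0.001, 2.808]
ft_force: [0.4, 0.3, -1.9]
grip_width: 0.0236
gripper_force: 49.6
```

Run:
```python
from h import *
o=manip.get_obs(); pickle.dump(o,open("tare.pkl","wb")); st(); print(o['ft_force'])
```

```text
t 15.75 z 0.0424 yaw 160.87 | along 0.00 lat 0.00 mm | F along 0.00 lat 0.00 z 0.00 | Tz 0.000 | leafcentre [0.5194 0.0052] grip 0.0236
[ 0.38151481  0.28912764 -1.90710382]
```

Call:
step_arm:
  commands:
    - {"dx": -0.35, "dy": -0.2, "dz": 0, "twist": 0, "jaw": 1}
    - {"dx": -0.6, "dy": -0.35, "dz": 0, "twist": 0, "jaw": 1}
    - {"dx": -0.74, "dy": -0.425, "dz": 0, "twist": 0, "jaw": 1}
    - {"dx": -0.74, "dy": -0.425, "dz": 0.05, "twist": 0, "jaw": 1}
    - {"dx": -0.74, "dy": -0.425, "dz": 0.1, "twist": 0, "jaw": 1}
    - {"dx": -0.74, "dy": -0.425, "dz": 0.1, "twist": 0, "jaw": 1}

```text
time: 16.5
position: [0.4921, 0.0376, 0.0414]
tool_rot: [-3.142, 0.0, 2.81]
ft_force: [-0.3, 0.2, -0.4]
grip_width: 0.0235
gripper_force: 49.8
```

```bash
python3 -c "from h import *; st()"
```

```text
t 16.50 z 0.0414 yaw 160.99 | along 8.26 lat 0.27 mm | F along -0.37 lat 0.59 z 1.53 | Tz 0.008 | leafcentre [ 0.5247 -0.0011] grip 0.0235
```

Call:
step_arm:
  commands:
    - {"dx": -0.05, "dy": -0.03, "dz": 0, "twist": 0, "jaw": 1}
    - {"dx": -0.1, "dy": -0.06, "dz": 0, "twist": 0, "jaw": 1}
    - {"dx": -0.15, "dy": -0.085, "dz": 0, "twist": 0, "jaw": 1}
    - {"dx": -0.19, "dy": -0.11, "dz": 0, "twist": 0, "jaw": 1}
    - {"dx": -0.19, "dy": -0.11, "dz": 0, "twist": 0, "jaw": 1}

```text
time: 17.12
position: [0.4928, 0.037, 0.0415]
tool_rot: [3.14, -0.002, 2.811]
ft_force: [-3.0, 3.7, 3.2]
grip_width: 0.0234
gripper_force: 50.2
```

```bash
python3 -c "from h import *; st()"
```

```text
t 17.12 z 0.0415 yaw 161.03 | along 9.18 lat 0.11 mm | F along -4.75 lat 0.31 z 5.09 | Tz 0.063 | leafcentre [ 0.5254 -0.0017] grip 0.0234
```

Call:
step_arm:
  commands:
    - {"dx": -0.025, "dy": 0.043, "dz": 0, "twist": 0, "jaw": 1}
    - {"dx": -0.05, "dy": 0.087, "dz": 0, "twist": 0, "jaw": 1}
    - {"dx": -0.05, "dy": 0.087, "dz": 0, "twist": 0, "jaw": 1}

```text
time: 17.5
position: [0.4932, 0.0371, 0.0415]
tool_rot: [3.141, -0.002, 2.81]
ft_force: [-4.1, 2.4, 4.3]
grip_width: 0.0235
gripper_force: 50.3
```

```bash
python3 -c "from h import *; st()"
```

```text
t 17.50 z 0.0415 yaw 161.01 | along 9.36 lat -0.27 mm | F along -4.53 lat 1.96 z 6.25 | Tz 0.023 | leafcentre [ 0.5258 -0.0016] grip 0.0235
```

Call:
step_arm:
  commands:
    - {"dx": 0.05, "dy": -0.087, "dz": 0, "twist": 0, "jaw": 1}
    - {"dx": 0.1, "dy": -0.174, "dz": 0, "twist": 0, "jaw": 1}
    - {"dx": 0.1, "dy": -0.174, "dz": 0, "twist": 0, "jaw": 1}

```text
time: 17.88
position: [0.493, 0.0369, 0.0415]
tool_rot: [3.138, -0.0, 2.811]
ft_force: [-1.4, 5.8, 1.8]
grip_width: 0.0228
gripper_force: 49.9
```

```bash
python3 -c "from h import *; st()"
```

```text
t 17.88 z 0.0415 yaw 161.06 | along 9.39 lat -0.01 mm | F along -5.30 lat -2.31 z 3.69 | Tz 0.115 | leafcentre [ 0.5257 -0.0017] grip 0.0228
```

No sideways play: ±1 mm of command moves it 0.3 mm and the force flips. I'll re-centre, press home to about 8 N and hold, then ease off.

Call:
step_arm:
  commands:
    - {"dx": -0.05, "dy": 0.087, "dz": 0, "twist": 0, "jaw": 1}
    - {"dx": -0.09, "dy": 0.062, "dz": 0, "twist": 0, "jaw": 1}
    - {"dx": -0.135, "dy": 0.037, "dz": 0, "twist": 0, "jaw": 1}
    - {"dx": -0.135, "dy": 0.037, "dz": 0, "twist": 0, "jaw": 1}
    - {"dx": -0.135, "dy": 0.037, "dz": 0, "twist": 0, "jaw": 1}
    - {"dx": -0.135, "dy": 0.037, "dz": 0, "twist": 0, "jaw": 1}
    - {"dx": -0.135, "dy": 0.037, "dz": 0, "twist": 0, "jaw": 1}

```text
time: 18.75
position: [0.4932, 0.037, 0.0415]
tool_rot: [3.139, -0.003, 2.811]
ft_force: [-4.2, 5.4, 3.7]
grip_width: 0.0233
gripper_force: 50.3
```

```bash
python3 -c "from h import *; st()"
```

```text
t 18.75 z 0.0415 yaw 161.06 | along 9.45 lat -0.12 mm | F along -6.89 lat 0.07 z 5.60 | Tz 0.068 | leafcentre [ 0.5258 -0.0017] grip 0.0233
```

Call:
step_arm:
  commands:
    - {"dx": -0.05, "dy": -0.03, "dz": 0, "twist": 0, "jaw": 1}
    - {"dx": -0.05, "dy": -0.03, "dz": 0, "twist": 0, "jaw": 1}
    - {"dx": -0.05, "dy": -0.03, "dz": 0, "twist": 0, "jaw": 1}
    - {"dx": -0.05, "dy": -0.03, "dz": 0, "twist": 0, "jaw": 1}
    - {"dx": -0.05, "dy": -0.03, "dz": 0, "twist": 0, "jaw": 1}
    - {"dx": 0.03, "dy": 0.02, "dz": 0, "twist": 0, "jaw": 1}
    - {"dx": 0.1, "dy": 0.06, "dz": 0, "twist": 0, "jaw": 1}
    - {"dx": 0.1, "dy": 0.06, "dz": 0, "twist": 0, "jaw": 1}

```text
time: 19.75
position: [0.4931, 0.037, 0.0415]
tool_rot: [3.14, -0.001, 2.81]
ft_force: [-3.6, 4.0, 2.6]
grip_width: 0.0235
gripper_force: 50.1
```

```bash
python3 -c "from h import *; st()"
```

```text
t 19.75 z 0.0415 yaw 161.03 | along 9.36 lat -0.12 mm | F along -5.38 lat 0.53 z 4.55 | Tz 0.032 | leafcentre [ 0.5257 -0.0017] grip 0.0235
```

Call:
step_arm:
  commands:
    - {"dx": 0.08, "dy": 0.045, "dz": 0, "twist": 0, "jaw": 1}
    - {"dx": 0.08, "dy": 0.045, "dz": 0, "twist": 0, "jaw": 1}
    - {"dx": 0.08, "dy": 0.045, "dz": 0, "twist": 0, "jaw": 1}
  grip_force: 20

```text
time: 20.12
position: [0.4931, 0.0371, 0.0414]
tool_rot: [3.141, 0.0, 2.81]
ft_force: [-2.0, 4.7, 1.3]
grip_width: 0.0233
gripper_force: 50.0
```

```bash
python3 -c "from h import *; st()"
```

```text
t 20.12 z 0.0414 yaw 161.00 | along 9.29 lat -0.15 mm | F along -4.94 lat -1.11 z 3.21 | Tz 0.048 | leafcentre [ 0.5257 -0.0016] grip 0.0233
```

Call:
step_arm:
  commands:
    - {"dx": 0, "dy": 0, "dz": 0, "twist": 0, "jaw": 0.4}
    - {"dx": 0, "dy": 0, "dz": 0, "twist": 0, "jaw": 0.3}
    - {"dx": 0, "dy": 0, "dz": 0, "twist": 0, "jaw": 0.1}
    - {"dx": 0, "dy": 0, "dz": 0, "twist": 0, "jaw": -0.2}
    - {"dx": 0, "dy": 0, "dz": 0, "twist": 0, "jaw": -0.4}
    - {"dx": 0, "dy": 0, "dz": 0, "twist": 0, "jaw": -0.4}

```text
time: 20.88
position: [0.4929, 0.0367, 0.0413]
tool_rot: [-3.141, 0.0, 2.81]
ft_force: [-0.2, 0.2, 0.0]
grip_width: 0.0597
gripper_force: 0.0
```

```bash
python3 -c "from h import *; st()"
```

```text
t 20.88 z 0.0413 yaw 160.99 | along 9.47 lat 0.26 mm | F along -0.35 lat 0.49 z 1.95 | Tz -0.043 | leafcentre [ 0.5255 -0.002 ] grip 0.0597
```

Call:
step_arm:
  commands:
    - {"dx": 0, "dy": 0, "dz": -1, "twist": 0, "jaw": -0.4}
    - {"dx": 0, "dy": 0, "dz": -3, "twist": 0, "jaw": -0.4}
    - {"dx": 0, "dy": 0, "dz": -6, "twist": 0, "jaw": -0.4}
    - {"dx": 0, "dy": 0, "dz": -10, "twist": 0, "jaw": -0.4}
    - {"dx": -2, "dy": 0, "dz": -12, "twist": 0, "jaw": -1}
    - {"dx": -4, "dy": -1, "dz": -12, "twist": 0, "jaw": -1}
    - {"dx": -7, "dy": -2, "dz": -12, "twist": 0, "jaw": -1}
    - {"dx": -7, "dy": -2, "dz": -12, "twist": 0, "jaw": -1}
    - {"dx": -7, "dy": -2, "dz": -12, "twist": 0, "jaw": -1}
    - {"dx": -7, "dy": -2, "dz": -12, "twist": 0, "jaw": -1}

```text
time: 22.12
position: [0.552, -0.0044, 0.1616]
tool_rot: [3.141, -0.0, 2.81]
ft_force: [-0.4, -0.4, 0.2]
grip_width: 0.0852
gripper_force: 0.0
```

Run:
```python
from ov import *
P=manip.camera_params("wrist"); im=manip.get_image("wrist"); cv2.imwrite("pics/w5.png",im[:,:,::-1])
u,v=map(int,proj(P,np.array([.51,.01,.03]),True)); h=min(100,v,400-v); print(u,v,h)
im,off=crop("pics/w5.png",u,v,h,4); im0=im.copy()
a=np.radians(160.99); A=np.array([.5257,-.0017]); e=np.array([np.cos(a-np.pi*7/6),np.sin(a-np.pi*7/6)])
circ(im,P,A,.022,.029,(0,255,0),off,4); circ(im,P,A,.027,.029,(0,0,255),off,4)
gauge(im,P,A-.052*e,a-np.pi/2,off,4,z0=.023)
cv2.imwrite("pics/ov5.png",cv2.resize(np.hstack([im0,im]),(800,400)))
```

```text
317 141 100
```

View pics/ov5.png

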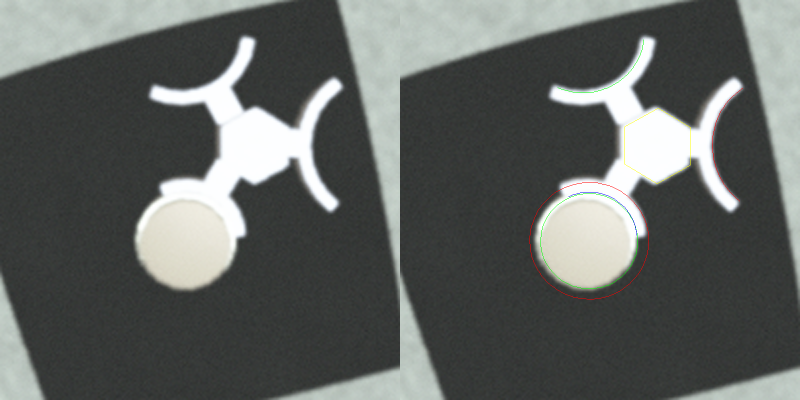

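The picture shows the gauge upright and wholly on the mat. Its small leaf lies tight against the jar's upper-right side at about (200,195), and the jar matches the 22 mm outline. The job is ready to hand in.

```bash
python3 -c "
from bench import manip
print(manip.finish_job())"
```

```text
the job is handed in; nothing more can be done
None
```

The small leaf (22 mm) fits the jar; I pressed it home at about 7 N and left the gauge standing upright on the mat, released, with that leaf seated, and the job is handed in.

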